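# Cap the tee and tighten to the click

### The arm

A 7-joint arm with a two-finger parallel gripper is mounted at the origin on the work surface. World frame = base frame: x ahead of the robot, y to its left, z up, the work surface at z = 0. Lengths are in m, angles in rad, forces in N, time in s.
With the tool pointing down it reaches from about 0.4 to 0.85 m from the base axis. Payload 4.5 kg.
Tool frame: the origin (TCP) lies on the centre line of the jaws, within the pads' length; the fingertips stand r.tips_ahead ahead of it and the grasp point (between the pads) is the TCP (r.tips_ahead is the distance from the TCP to the fingertips, in m); z points along the fingers, y is the direction in which the jaws open and shut (so a half turn about z gives the same grasp; the last joint's range is limited). The gripper opens to 88 mm and grips with 3 to 60 N. Pads are 18 mm wide; open, the fingers measure 123 mm over their backs; the gripper's body (75 mm by 187 mm) begins 45 mm behind the grasp point.
Start: joints at [-1.066, 0.689, -0.195, 1.565, 0.157, 0.902, -0.215], TCP at [0.283, 0.557, 0.258] pointing down, gripper open.
Joint ranges: [-3.01, 3.01], [-0.46, 2.08], [-1.47, 1.51], [0.13, 2.56], [-1, 4.14], [0.04, 2.09], [-2.66, 2.66]. Speed limits (rad/s): [2.57, 2.57, 3.14, 3.14, 3.14, 3.14, 3.14].

### API

Orientations are given as a unit quaternion [x, y, z, w].
In Python, from plant import r gives the robot as it stands.
- The arm moves only by the shell command python3 -m inch 'ROWS' [FORCE]. ROWS is JSON, a list of rows, each a list of 5 numbers: the shift along the world's x, y, z in units of 25 mm (1.0 is 25 mm), then the turn about the world's z in units of 6 degrees (1.0 is 6 degrees), then the finger opening in mm, from 0 to 88.1. A call has 1 to 5 rows; each row shifts and turns the commanded pose from where the row before left it; what a row does not reach is not made up. A row lasts 1/10 s, in which the tool goes at most 50 mm and 8.59 degrees, less where a joint would pass 70% of its speed; a pose out of reach is approached as far as the arm can. A call is refused whole if a number of a shift passes 1 or a number of a turn 1, either way. A call with a gripper value outside its range is refused whole. The fingers move at their own pace and stop on an object; FORCE is the grip in N (left out, the last holds). Time passes only in rows, so rows that do not move let the fingers close. It gives the time, the measured TCP pose, the force and the opening at its end, in the units of the state.
- r.get_state(): the state, without advancing time (a new reading comes with each control period).
- r.snapshot(name): name is "scene" or "top"; returns a dict with "pixels" (400x640x3 uint8, red, green, blue), "range_z" (400x640 float32, m along the optical axis (not along the pixel's ray), 0 where there is no reading), "K" (3x3 intrinsics, pixels), "k1" (the pictures are not rectified: a ray, as slopes to the right and down, at radius r is drawn at 1 + k1 r^2 times it, then the intrinsics apply), "position" and "attitude" of the camera in the world. Camera axes: x right, y up, looking along -z (the intrinsics and any distortion apply to the point x, -y, -z); pixel columns grow to the right and rows downward; lengths in m; the calibration is good to about 2 mm. A picture is of the moment at which its call begins.
- r.finish_job(): hands the job in, once; it reports no verdict.
The state is a dict: "clock": time; "q": joint angles; "qd": joint speeds; "joint_torque": joint torques, N m; "tool_pos": TCP position; "eef_rot": TCP orientation; "contact_force": force on the tool from outside, world axes, zero at the start; "moment": the same for the moment, N m; "opening": opening from 0.0 (shut) to 1.0 (fully open).
Only numpy, scipy, OpenCV 4.12 (cv2) and the standard library are available. Lean on these libraries where they do the work, as an engineer would, in place of code of your own. Each camera call takes 0.05 s, during which the arm holds its last target. There are 200 camera calls.

### The job

Pick up the brass torque cap, set it upright on the open mouth of the tee in the wooden jig so that it drops over the tang and sits fully home, without forcing it down. Then turn it clockwise until its ratchet clicks over once, stop there before a second click, and let go of it, leaving it home on the tee and the other fittings undisturbed.

Things in the scene. Friction and masses are not known exactly. Their poses are not given: they have to be found in the camera images.
- cap: Loose round brass torque cap, 0.32 kg, standing upright on the bench. Origin: centre of its underside; z up, x along its grip bar. Knurled head 66 mm across, 16 to 30 mm above the origin; below it an open skirt (0 to 16 mm, 57 mm inside). On the head a flat-sided grip bar, 50 mm long (x), 16 mm wide (y), 30 to 54 mm above the origin.
- bar (a point): Centre of the cap's grip bar, 42 mm above the cap's origin; axes as the cap's.
- slot (a point): Mouth of the slot in the steel core inside the cap's skirt, on the cap's axis, 2 mm above the cap's origin. The slot runs along this point's x (parallel to the bar at the start), is 10 mm wide, open at both ends, 11 mm deep upward. The point turns with the core.
- core (a joint): Ratchet slip (rad): turn of the cap's head, clockwise from above, relative to its core. Starts at 0; 15 notches, each click adds 0.42. The ratchet holds the head in its notch up to roughly 0.3 to 0.5 N m; then the torque drops sharply, through zero, as it passes the crest half a notch on, and the head settles into the next notch when let go. The core may wag 0.1 rad on the tang.
- tee: Galvanized pipe tee in a wooden jig block 120 x 110 mm, fixed to the bench, one mouth straight up. Origin: underside of the block on the bench, below the mouth's axis; z up. Mouth: pipe end 51 mm outside, 42 mm inside diameter, rim 105 mm above the origin. Home, the cap's head rests on the rim, the cap's origin 89 mm above the tee's; 8 mm higher if the tang has not entered the slot.
- mouth (a point): Centre of the rim of the upright mouth, 105 mm above the bench; axes as the tee's.
- tang (a point): Middle of the top of the flat steel tang of the sealing screw inside the mouth, 6 mm below the rim; x along the tang (a half turn is the same), z up. Tang 30 mm long (x), 8 mm wide, 10 mm tall; it enters the cap's slot. The screw turns clockwise against about 0.13 N m and stops hard when tight, after 0.2 to 1.4 rad: how far cannot be seen. It does not sink.
- elbow: Bystander: dented brass pipe elbow, about 62 x 55 x 42 mm, lying on the bench.
- spare_tee: Bystander: loose galvanized tee, about 84 x 67 x 42 mm, lying on the bench.
- flange: Bystander: black cast iron floor flange, 90 mm across, 26 mm high.
- coupling: Bystander: green-tarnished copper coupling, a tube 34 mm across and 42 mm high, standing.
Things that resemble listed ones, but are neither listed nor needed, are in the scene too. Leave any blue or green look-alike of the cap alone.

How it is judged:
By the outcome, as a careful person would: the job done as asked, in the order asked, and still so for the second after the job is handed in, with the robot touching nothing.
It also fails if it takes over 72 s, if anything falls off the work surface, if the arm or the gripper's body presses on something with over 40 N, if the wrist force passes 120 N, or if a joint passes its speed limit or range.

## Working session

There is one attempt and no reset: what is moved stays moved. The work goes in short steps, Python scripts to look and compute and a shell command to move; the robot and the scene stay as the last step left them, time stands still between calls to the robot, and variables do not carry over. Pictures are saved under pics/ and viewed, about 8 in all and at most 12, crops included, and the job is handed in when it is done.

```bash
ls; mkdir -p pics; cat > h.py <<'E'
import numpy as np, cv2
from scipy.spatial.transform import Rotation as R
from plant import r
def world(s):
    """per-pixel world points (400x640x3), NaN where no range"""
    K=np.array(s["K"]);k=s["k1"];h,w=s["range_z"].shape
    u,v=np.meshgrid(np.arange(w),np.arange(h))
    d=np.stack([(u-K[0,2])/K[0,0],(v-K[1,2])/K[1,1]],-1);x=d.copy()
    for _ in range(20): x=d/(1+k*(x**2).sum(-1,keepdims=True))
    z=s["range_z"].astype(float); z[z==0]=np.nan
    p=np.stack([x[...,0]*z,-x[...,1]*z,-z],-1)
    return p@rot(s).T+np.array(s["position"])
def rot(s):
    a=np.array(s["attitude"]); return a if a.shape==(3,3) else R.from_quat(a).as_matrix()
def snap(n,f=None):
    s=r.snapshot(n)
    if f: cv2.imwrite("pics/"+f,s["pixels"][...,::-1])
    return s,world(s)
E
python3 - <<'E'
from h import *
for n in("scene","top"):
    s,w=snap(n,n+"0.png");np.savez(""+n+"0.npz",w=w,px=s["pixels"]);print(s["position"],s["attitude"],s["k1"],np.nanpercentile(w[...,2],[5,50,95]))
a=[cv2.imread(f"pics/{n}0.png") for n in("scene","top")]
st=r.get_state();print(st,r.tips_ahead)
E
```

```text
pics
[1.03615346 0.20751601 0.83639267] [0.15403908 0.22836626 0.80379591 0.5272883 ] 0.02916590062350375 [-7.50117600e-01  4.31187016e-04  7.01434880e-02]
[0.48634107 0.02368412 1.04452667] [-0.04280039  0.0281959   0.71593556 -0.69628255] -0.13609692592760694 [-0.75224887 -0.00102488  0.06860623]
{'clock': 0.1, 'q': array([-1.06620693,  0.68991212, -0.19452477,  1.56619711,  0.15730442,
        0.90248679, -0.21508217]), 'qd': array([-0.00137857, -0.00463819, -0.00161795, -0.00270494, -0.00030746,
       -0.00127227, -0.00061395]), 'joint_torque': array([-4.00548321e-03, -5.28500998e+01, -1.27185736e+00, -1.53836238e+01,
       -5.25835028e-02,  1.97175235e-03,  4.62570620e-05]), 'tool_pos': array([0.28329485, 0.55653203, 0.25699426]), 'eef_rot': array([ 2.33180440e-01,  9.72433151e-01, -7.95137260e-04, -1.32438752e-04]), 'contact_force': array([0.56763227, 0.46987137, 0.74615088]), 'moment': array([ 0.02111368,  0.03600691, -0.0070942 ]), 'opening': 0.9996091875111129} 0.019
```

View pics/top0.png

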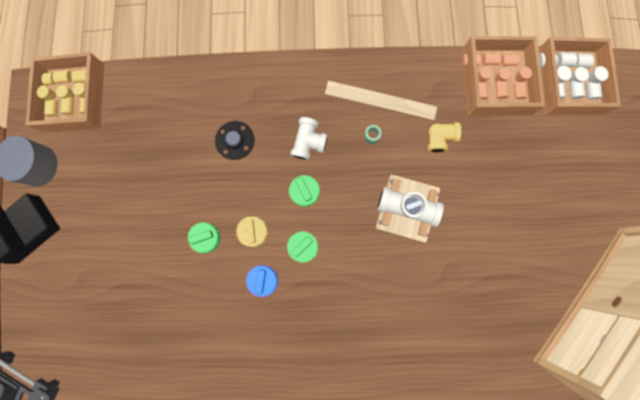

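View pics/scene0.png

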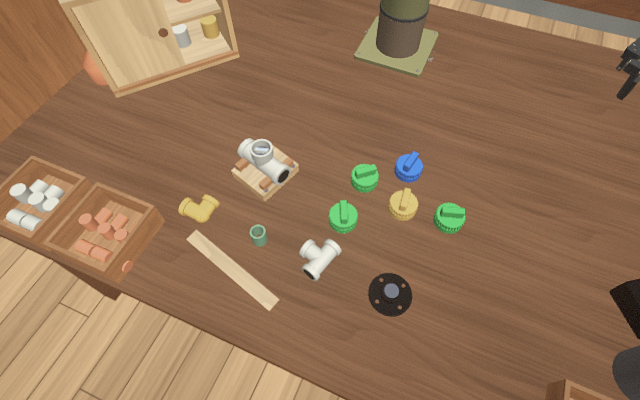

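Top view: the only brass one among the caps is at (252,231); the green ones at (203,237), (305,190), (302,247) and the blue one at (262,281) are look-alikes. The tee's mouth is at (413,205). I'll confirm with an enlarged crop and measure at the same time.

```bash
cat > m.py <<'E'
from h import *
def blob(w,m):
    n,l,st,_=cv2.connectedComponentsWithStats(m.astype(np.uint8)); 
    return l==1+np.argmax(st[1:,4]) if n>1 else m
def axis(p):
    c=p.mean(0);_,s,v=np.linalg.svd(p-c,full_matrices=False);return c,s/len(p)**.5,np.degrees(np.arctan2(v[0,1],v[0,0]))%180
def near(w,xy,rad): return np.hypot(w[...,0]-xy[0],w[...,1]-xy[1])<rad
def capm(w,xy,z0=0):
    hd=blob(w,near(w,xy,.045)&(abs(w[...,2]-z0-.030)<.006)); b=blob(w,near(w,xy,.045)&(abs(w[...,2]-z0-.054)<.007))
    q=w[near(w,xy,.045)&(w[...,2]>z0+.024)][:,:2].astype(np.float32)
    P=w[b]; c=cv2.minAreaRect((P[:,:2]*1000).astype(np.float32))
    return cv2.minEnclosingCircle(q),axis(P[:,:2]),c,b.sum(),P[:,2].mean(),np.median(w[hd][:,2])
def teem(w,xy):
    rim=near(w,xy,.035)&(abs(w[...,2]-.105)<.004); t=blob(w,near(w,xy,.019)&(abs(w[...,2]-.099)<.003))
    return cv2.minEnclosingCircle(w[rim][:,:2].astype(np.float32)),np.median(w[rim][:,2]),rim.sum(),axis(w[t][:,:2]),w[t][:,2].mean(),t.sum()
E
python3 - <<'E'
from m import *
A={n:np.load(n+"0.npz") for n in("scene","top")}
for n,c,t in(("top",(231,252),(205,413)),("scene",(205,404),(148,262))):
    w=A[n]["w"]; cx=w[c][:2]; print(n,cx,w[c],"cap",*capm(w,cx),sep="\n ")
    # mouth: centre of points at 0.105
    T=np.nanmean(w[t[0]-12:t[0]+13,t[1]-12:t[1]+13].reshape(-1,3),0); print(" T",T); print(" tee",*teem(w,T[:2]),sep="\n ")
i=A["top"]["px"][...,::-1];j=A["scene"]["px"][...,::-1]
f=lambda a,y,x:cv2.resize(a[y-28:y+28,x-36:x+36],(396,300),interpolation=cv2.INTER_CUBIC)
cv2.imwrite("pics/crop1.png",np.vstack([np.hstack([f(i,231,252),f(i,205,413)]),np.hstack([f(j,200,404),f(j,150,262)])]))
E
```

```text
top
 [0.5336946  0.18399341]
 [0.5336946  0.18399341 0.05348986]
 cap
 ((0.5350819826126099, 0.1907157301902771), 0.033004794269800186)
 (array([0.53452239, 0.19001076]), array([0.0141481 , 0.00469051]), np.float64(5.892835372813977))
 ((534.9056396484375, 190.6072998046875), (48.85577392578125, 16.866718292236328), 5.011860370635986)
 188
 0.052244046852838594
 0.028675158340375817
 T [ 0.57498959 -0.1443435   0.0869917 ]
 tee
 ((0.5749213695526123, -0.14351840317249298), 0.02535727061331272)
 0.10355191127157137
 158
 (array([ 0.57497622, -0.14357554]), array([0.00820637, 0.00248323]), np.float64(109.74958649176129))
 0.09802587284207769
 46
scene
 [0.5581312  0.19270261]
 [0.5581312  0.19270261 0.05495295]
 cap
 ((0.5376834869384766, 0.18981081247329712), 0.03278036788105965)
 (array([0.53941712, 0.18985016]), array([0.0144376 , 0.00458935]), np.float64(5.1481191003137985))
 ((538.1378173828125, 189.80337524414062), (47.12419891357422, 15.812026023864746), 5.481663227081299)
 145
 0.05311375235670604
 0.029398201325031736
 T [ 0.55723364 -0.15525427  0.07699348]
 tee
 ((0.5734455585479736, -0.1464746743440628), 0.026131482794880867)
 0.1050114720768211
 88
 (array([ 0.55863749, -0.15678512]), array([0.00937996, 0.00230894]), np.float64(117.40315744094087))
 0.09912436854908115
 27
```

View pics/crop1.png

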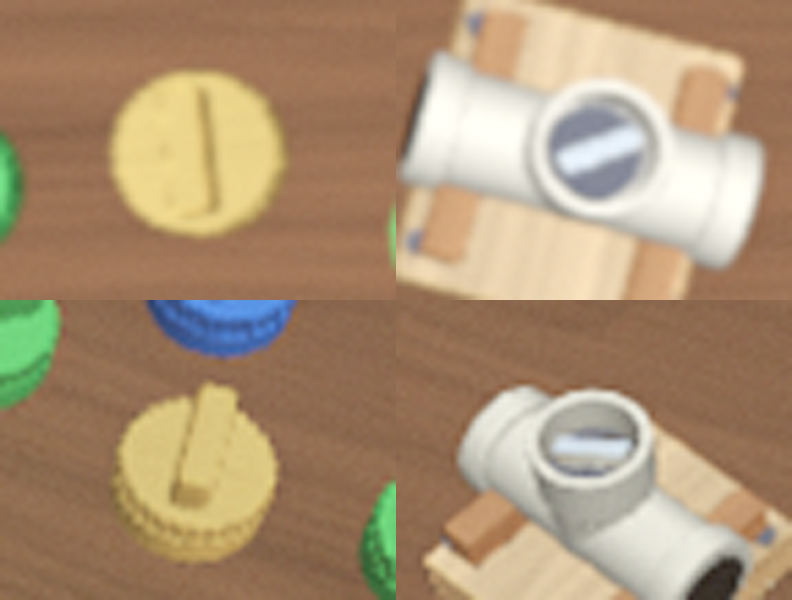

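The crops show that the cap at top (252,231) / scene (404,205) is brass with its bar at about 5°. The tang is visible in the mouth, top about (413,205), at roughly 110° in the world. Next: move above the cap and refine the tang angle.

```bash
python3 -m inch '[[0.6,-0.9,0,0.3,88],[0.675,-0.98,-0.2,0.36,60],[0.675,-0.98,-0.2,0.36,40],[0.675,-0.98,-0.2,0.36,40],[0.675,-0.98,-0.2,0.36,40]]' 25 >/dev/null && python3 -m inch '[[0.675,-0.98,-0.3,0.36,40],[0.675,-0.98,-0.3,0.36,40],[0.675,-0.98,-0.3,0.36,40],[0.675,-0.98,-0.3,0.36,40],[0.675,-0.98,-0.3,0.36,40]]'>/dev/null && python3 -m inch '[[0.675,-0.98,-0.3,0.36,40],[0.675,-0.98,-0.3,0.36,40],[0.675,-0.98,-0.3,0.36,40],[0.675,-0.98,-0.3,0.36,40],[0.675,-0.98,-0.3,0.36,40]]'
python3 - <<'E'
from m import *
st=r.get_state();y=R.from_quat(st["eef_rot"]).as_matrix()[:,1];print(st["tool_pos"],"jaw",np.degrees(np.arctan2(y[1],y[0])),st["q"],st["opening"])
# tang: bright/blue-white vs disc inside mouth, sub-pixel via weighted moments
for n,cx,cy in(("top",413,205),("scene",262,148)):
    A=np.load(n+"0.npz");g=cv2.cvtColor(A["px"],cv2.COLOR_RGB2GRAY).astype(float);w=A["w"]
    C=np.array([.5742,-.145]);m=near(w,C,.0175)&(w[...,2]<.103)
    v=g[m];p=w[m][:,:2];lo,hi=np.percentile(v,[15,95]);k=np.clip((v-lo)/(hi-lo)-.3,0,1)
    c=(k[:,None]*p).sum(0)/k.sum();M=((p-c)*k[:,None]).T@(p-c)/k.sum();e,V=np.linalg.eigh(M)
    print(n,m.sum(),lo,hi,c,np.sqrt(e),np.degrees(np.arctan2(V[1,1],V[0,1]))%180)
E
```

```text
clock: 1.6
tool_pos: [0.5352, 0.1903, 0.1621]
eef_rot: [-0.045, 0.999, -0.0, -0.0]
contact_force: [-0.4, 0.1, -0.7]
opening: 0.455
[0.53515122 0.19030255 0.162123  ] jaw 95.15164515625145 [-0.20457303  0.76563793 -0.37310809  1.82086819  0.4378164   0.63797248
  0.82122364] 0.4547062944567892
top 235 138.0 240.0 [ 0.57388751 -0.14388553] [0.00473704 0.00871281] 110.3549723608593
scene 118 143.65 225.0 [ 0.57601407 -0.14454206] [0.00250399 0.00876077] 109.65817133869525
```

```bash
python3 -m inch '[[0.04,0,-1,0,40],[0,0,-1,0,40],[0,0,-1,0,40],[0,0,-0.8,0,40],[0,0,-0.6,0,40]]' >/dev/null; python3 -m inch '[[0,0,0,0,40],[0,0,0,0,8],[0,0,0,0,8],[0,0,0,0,8],[0,0,0,0,8]]' 25
```

```text
clock: 2.6
tool_pos: [0.5362, 0.1907, 0.0536]
eef_rot: [-0.044, 0.999, -0.0, 0.001]
contact_force: [-0.4, -1.6, 4.6]
opening: 0.178
```

```bash
python3 -m inch '[[0,0,0.4,0,8],[0,0,1,0,8],[0,0,1,0,8],[0,0,1,0,8],[0,0,1,0,8]]' 25; python3 -m inch '[[0,0,0.9,0,8],[0.05,-0.6,0.4,-0.5,8],[0.1,-0.8,0,-0.85,8],[0.1,-0.8,0,-0.85,8],[0.1,-0.8,0,-0.85,8]]' >/dev/null; python3 -m inch '[[0.1,-0.8,0,-0.85,8],[0.1,-0.8,0,-0.85,8],[0.1,-0.8,0,-0.85,8],[0.1,-0.8,0,-0.85,8],[0.1,-0.8,0,-0.85,8]]' >/dev/null;  python3 -m inch '[[0.1,-0.8,0,-0.85,8],[0.1,-0.8,0,-0.85,8],[0.1,-0.8,0,-0.85,8],[0.1,-0.8,0,-0.85,8],[0.1,-0.8,0,-0.85,8]]'; python3 -m inch '[[0.1,-0.8,0,-0.85,8],[0.1,-0.8,0,-0.75,8],[0.1,-0.8,0,-0.2,8],[0.05,-0.4,0,0,8],[0,0,0,0,8]]'
cat > pose.py <<'E'
from m import *
st=r.get_state();y=R.from_quat(st["eef_rot"]).as_matrix()[:,1];print(st["clock"],st["tool_pos"].round(4),"bar",round(np.degrees(np.arctan2(y[1],y[0]))-90,2),"F",st["contact_force"].round(2),"M",st["moment"].round(3),"open",round(st["opening"]*88.1,1),"q7",st["q"][6].round(2))
E
python3 pose.py; python3 - <<'E'
from m import *
s,w=snap("scene","s1.png");s2,w2=snap("top","t1.png")
f=lambda a,y,x:cv2.resize(a[y-45:y+45,x-60:x+60][...,::-1],(400,300),interpolation=cv2.INTER_CUBIC)
cv2.imwrite("pics/c2.png",np.hstack([f(s["pixels"],140,262),f(s2["pixels"],205,413)]))
c=w[near(w,(.574,-.145),.05)&(w[...,2]>.165)&(w[...,2]<.2)];print(len(c),c.mean(0),cv2.minEnclosingCircle(c[:,:2].astype(np.float32)))
E
```

```text
clock: 3.1
tool_pos: [0.5352, 0.1918, 0.1642]
eef_rot: [-0.045, 0.999, 0.0, -0.0]
contact_force: [0.8, 0.6, -3.1]
opening: 0.18
clock: 4.6
tool_pos: [0.5684, -0.0854, 0.1947]
eef_rot: [0.534, 0.845, -0.001, -0.001]
contact_force: [0.2, 0.4, -3.4]
opening: 0.179
clock: 5.1
tool_pos: [0.5776, -0.156, 0.195]
eef_rot: [0.611, 0.792, -0.001, 0.0]
contact_force: [0.1, 0.5, -2.2]
opening: 0.181
5.1 [ 0.5776 -0.156   0.195 ] bar -75.26 F [ 0.07  0.49 -2.23] M [-0.091  0.125 -0.006] open 15.9 q7 0.38
306 [ 0.58209559 -0.13606681  0.17887512] ((0.5782692432403564, -0.15080773830413818), 0.03368720784783363)
```

View pics/c2.png

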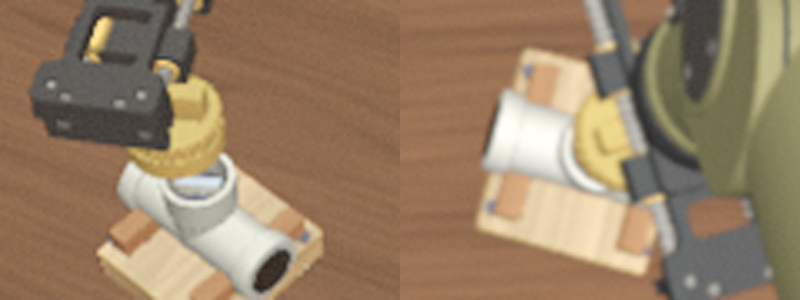

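The picture shows the cap upright in the jaws above the mouth, slightly past it and over-turned by 5°. I'll correct the yaw and fit circles to place the cap against the mouth.

```bash
python3 -m inch '[[0,0.2,0,0.44,8],[-0.1,0.2,0,0.44,8],[0,0,0,0,8],[0,0,0,0,8]]'>/dev/null; python3 pose.py; cat >fit.py <<'E'
from m import *
from scipy.optimize import least_squares
def circ(p,rad,c0):
    f=lambda c:np.hypot(p[:,0]-c[0],p[:,1]-c[1])-rad
    o=least_squares(f,c0,loss="soft_l1",f_scale=.001); return o.x.round(4),len(p),np.median(abs(o.fun)).round(4)
def brass(s):
    h=cv2.cvtColor(s["pixels"],cv2.COLOR_RGB2HSV); return (h[...,0]>17)&(h[...,0]<32)&(h[...,1]>80)&(h[...,2]>100)
E
python3 - <<'E'
from fit import *
t=r.get_state()["tool_pos"];s,w=snap("scene");z=t[2]-.0526
m=brass(s)&near(w,t[:2],.05)
p=w[m];print("heights",np.percentile(p[:,2],[2,50,98])-z)
for a,b in((.017,.026),(.015,.028)): print("cap",circ(p[(p[:,2]>z+a)&(p[:,2]<z+b)],.033,t[:2]))
for n in("scene","top"):
    w=np.load(n+"0.npz")["w"];c=(.574,-.145)
    q=w[near(w,c,.034)]
    print(n,"rim mid",circ(q[q[:,2]>.1035],.0233,c))
    # outside wall of pipe below the rim
    o=q[(q[:,2]>.092)&(q[:,2]<.102)&(np.hypot(*(q[:,:2]-c).T)>.0225)];print(n,"wall",circ(o,.0255,c) if len(o)>5 else len(o))
    i=q[(q[:,2]>.09)&(q[:,2]<.102)&(np.hypot(*(q[:,:2]-c).T)<.0225)&(np.hypot(*(q[:,:2]-c).T)>.0185)];print(n,"inner",circ(i,.021,c) if len(i)>5 else len(i))
    cc=(.536,.190);h=w[near(w,cc,.04)]; h=h[(h[:,2]>.017)&(h[:,2]<.026)];print(n,"cap0",circ(h,.033,cc) if len(h)>5 else len(h))
E
```

```text
5.6 [ 0.5757 -0.1427  0.1953] bar -69.68 F [ 0.35 -0.29 -2.63] M [-0.097  0.026 -0.011] open 16.1 q7 0.43
heights [0.00555299 0.25649851 0.32622423]
cap (array([ 0.5739, -0.141 ]), 69, np.float64(0.0008))
cap (array([ 0.5742, -0.1412]), 118, np.float64(0.0008))
scene rim mid (array([ 0.5757, -0.1451]), 112, np.float64(0.0011))
scene wall (array([ 0.5745, -0.1449]), 75, np.float64(0.001))
scene inner (array([ 0.5742, -0.1456]), 50, np.float64(0.0004))
scene cap0 (array([0.5343, 0.1895]), 59, np.float64(0.0005))
top rim mid (array([ 0.5749, -0.1436]), 82, np.float64(0.001))
top wall (array([ 0.5749, -0.1448]), 39, np.float64(0.0005))
top inner (array([ 0.5752, -0.1434]), 39, np.float64(0.0003))
top cap0 (array([0.5338, 0.194 ]), 61, np.float64(0.0034))
```

```bash
python3 -m inch '[[0,-0.13,-0.4,0,8],[0,0,-0.4,0,8],[0,0,-0.4,0,8],[0,0,0,0,8],[0,0,0,0,8]]' 25 >/dev/null; python3 pose.py;  python3 -m inch '[[0,0,-0.1,0,8],[0,0,-0.1,0,8],[0,0,-0.1,0,8],[0,0,-0.1,0,8],[0,0,0,0,8]]' >/dev/null; python3 pose.py; python3 -m inch '[[0,0,-0.08,0,8],[0,0,-0.06,0,8],[0,0,0,0,8]]' >/dev/null; python3 pose.py
```

```text
6.15 [ 0.5755 -0.1466  0.1646] bar -69.75 F [ 0.42  0.13 -3.14] M [-0.032  0.027 -0.026] open 15.6 q7 0.43
6.65 [ 0.5755 -0.1466  0.1549] bar -69.75 F [ 0.99 -0.8  -2.99] M [-0.017  0.107 -0.036] open 15.7 q7 0.42
6.95 [ 0.5756 -0.1467  0.1515] bar -69.75 F [ 0.42 -0.83 -3.11] M [-0.039  0.078  0.002] open 16.0 q7 0.42
```

```bash
for i in 1; do python3 -m inch '[[0,0,-0.04,0,8],[0,0,-0.04,0,8],[0,0,0,0,8]]' >/dev/null; python3 pose.py; python3 -m inch '[[0,0,-0.04,0,8],[0,0,0,0,8]]'>/dev/null; python3 pose.py; done
```

```text
7.25 [ 0.5757 -0.1467  0.1496] bar -69.76 F [ 0.31  0.67 -2.88] M [-0.079  0.026 -0.035] open 15.5 q7 0.42
7.45 [ 0.5756 -0.1467  0.1486] bar -69.75 F [-0.05 -0.24 -3.9 ] M [-0.034  0.07  -0.049] open 15.6 q7 0.42
```

```bash
python3 -m inch '[[0,0,-0.04,0,8],[0,0,-0.04,0,8],[0,0,0,0,8]]' >/dev/null; python3 pose.py; python3 -m inch '[[0,0,-0.04,0,8],[0,0,-0.04,0,8],[0,0,0,0,8]]' >/dev/null; python3 pose.py; python3 -m inch '[[0,0,-0.04,0,8],[0,0,0,0,8]]'>/dev/null; python3 pose.py
```

```text
7.75 [ 0.5756 -0.1467  0.1466] bar -69.75 F [-1.7  -0.43 -2.77] M [-0.116  0.195  0.017] open 15.7 q7 0.42
8.05 [ 0.5757 -0.1467  0.1446] bar -69.76 F [-0.25 -0.77 -3.33] M [-0.112  0.119  0.003] open 15.6 q7 0.42
8.25 [ 0.5757 -0.1467  0.1436] bar -69.76 F [-0.58 -0.43 -3.63] M [-0.125  0.158  0.027] open 15.8 q7 0.42
```

```bash
python3 -m inch '[[0,0,-0.02,0,8],[0,0,0,0,8]]' >/dev/null; python3 pose.py; python3 -m inch '[[0,0,-0.02,0,8],[0,0,0,0,8]]'>/dev/null; python3 pose.py;python3 -m inch '[[0,0,-0.02,0,8],[0,0,0,0,8]]'>/dev/null; python3 pose.py
```

```text
8.45 [ 0.5757 -0.1468  0.1432] bar -69.76 F [-0.33  0.29 -3.29] M [-0.113  0.19  -0.014] open 15.7 q7 0.42
8.65 [ 0.5757 -0.1468  0.143 ] bar -69.76 F [-1.73 -0.12 -0.11] M [-0.04  0.38  0.06] open 15.6 q7 0.42
8.85 [ 0.5756 -0.1467  0.1429] bar -69.76 F [-2.9  -0.42  5.65] M [ 0.046  0.681 -0.003] open 15.7 q7 0.42
```

```bash
python3 -m inch '[[0,0,0.03,0,24],[0,0,0,0,24],[0,0,0,0,24]]' 15 >/dev/null; python3 pose.py; python3 - <<'E'
from fit import *
t=r.get_state()["tool_pos"];s,w=snap("scene","s3.png");cv2.imwrite("pics/c3.png",cv2.resize(s["pixels"][90:200,190:340][...,::-1],(600,440),interpolation=cv2.INTER_CUBIC))
p=w[brass(s)&near(w,(.5745,-.145),.04)];p=p[(p[:,2]>.08)&(p[:,2]<.15)]
print(np.percentile(p[:,2],[5,95]),circ(p[(p[:,2]>.106)&(p[:,2]<.115)],.033,(.5745,-.145)))
h,e=np.histogram(p[:,2],bins=np.arange(.085,.15,.004));print(h,e.round(3))
E
```

```text
9.15 [ 0.5763 -0.1466  0.1431] bar -69.75 F [ 0.45 -0.78 -0.3 ] M [-0.061 -0.009  0.015] open 24.0 q7 0.42
[0.09339854 0.14143954] (array([ 0.5745, -0.1456]), 54, np.float64(0.0006))
[ 0 15 24 26 38 32 25 13 68 15 11 10 10 11 19  1] [0.085 0.089 0.093 0.097 0.101 0.105 0.109 0.113 0.117 0.121 0.125 0.129
 0.133 0.137 0.141 0.145 0.149]
```

View pics/c3.png

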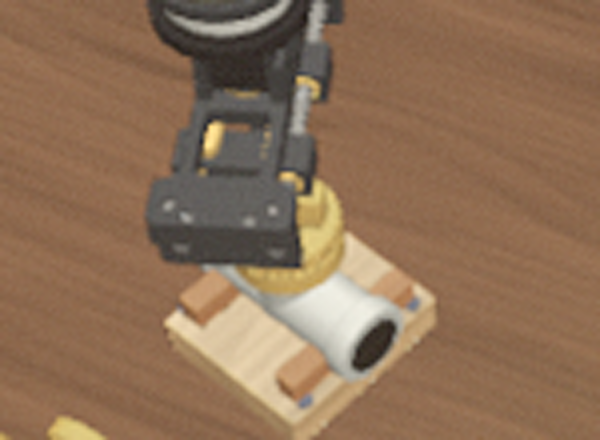

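The picture shows the cap down over the mouth, and the ranges put its head top at about 0.119 and bar top at about 0.143, as they should be at home. Now I'll re-grip firmly and turn clockwise while watching the torque.

```bash
python3 -m inch '[[-0.02,0.05,0,0,24],[0,0,0,0,8],[0,0,0,0,8],[0,0,0,0,8],[0,0,0,0,8]]' 60 >/dev/null; python3 pose.py; python3 -m inch '[[0,0,0,-0.5,8],[0,0,0,0,8]]'>/dev/null; python3 pose.py;  python3 -m inch '[[0,0,0,-0.5,8],[0,0,0,0,8]]'>/dev/null; python3 pose.py; python3 -m inch '[[0,0,0,-0.5,8],[0,0,0,0,8]]'>/dev/null; python3 pose.py; python3 -m inch '[[0,0,0,-0.5,8],[0,0,0,0,8]]'>/dev/null; python3 pose.py
```

```text
9.7 [ 0.575  -0.1453  0.1429] bar -69.75 F [ 0.15  1.03 -0.1 ] M [ 0.043  0.16  -0.034] open 15.8 q7 0.42
9.9 [ 0.5749 -0.1456  0.1429] bar -72.77 F [-1.29 -0.18 -0.14] M [-0.019  0.23   0.036] open 15.7 q7 0.38
10.1 [ 0.5745 -0.1459  0.143 ] bar -75.72 F [-2.7  -0.05  1.12] M [-0.201  0.497  0.067] open 15.5 q7 0.35
10.3 [ 0.5745 -0.1459  0.1429] bar -78.68 F [-3.58 -1.4   1.9 ] M [-0.224  0.651  0.141] open 15.4 q7 0.32
10.5 [ 0.5745 -0.1458  0.1429] bar -81.66 F [-3.68 -1.43  1.71] M [-0.335  0.756  0.19 ] open 15.3 q7 0.28
```

```bash
python3 -m inch '[[-0.02,0,0,-0.5,8],[0,0,0,0,8]]'>/dev/null; python3 pose.py;  python3 -m inch '[[0,0,0,-0.5,8],[0,0,0,0,8]]'>/dev/null; python3 pose.py; python3 -m inch '[[0,0,0,-0.5,8],[0,0,0,0,8]]'>/dev/null; python3 pose.py; python3 -m inch '[[0,0,0,-0.5,8],[0,0,0,0,8]]'>/dev/null; python3 pose.py
```

```text
10.7 [ 0.5744 -0.1459  0.1429] bar -84.65 F [-3.59 -2.14  1.5 ] M [-0.359  0.694  0.11 ] open 15.8 q7 0.25
10.9 [ 0.5744 -0.1458  0.143 ] bar -87.64 F [-3.16 -1.57  1.96] M [-0.429  0.723  0.08 ] open 15.7 q7 0.21
11.1 [ 0.5743 -0.1458  0.1429] bar -90.64 F [-3.85 -2.02  2.39] M [-0.4    0.794  0.11 ] open 15.6 q7 0.18
11.3 [ 0.5743 -0.1458  0.1429] bar -93.64 F [-3.98 -2.3   2.06] M [-0.47   0.853  0.09 ] open 15.4 q7 0.14
```

```bash
python3 -m inch '[[-0.02,-0.02,0,-0.5,8],[0,0,0,0,8]]'>/dev/null; python3 pose.py;  python3 -m inch '[[0,0,0,-0.5,8],[0,0,0,0,8]]'>/dev/null; python3 pose.py; python3 -m inch '[[0,0,0,-0.5,8],[0,0,0,0,8]]'>/dev/null; python3 pose.py; python3 -m inch '[[0,0,0,-0.5,8],[0,0,0,0,8]]'>/dev/null; python3 pose.py
```

```text
11.5 [ 0.5742 -0.1459  0.143 ] bar -96.62 F [-2.79 -2.43  0.81] M [-0.333  0.75   0.092] open 15.4 q7 0.11
11.7 [ 0.5742 -0.1458  0.1429] bar -99.61 F [-3.25 -0.61  1.61] M [-0.307  0.763  0.112] open 15.4 q7 0.07
11.9 [ 0.5742 -0.1458  0.1429] bar -102.6 F [-2.38 -0.39  1.86] M [-0.286  0.787  0.118] open 15.7 q7 0.04
12.1 [ 0.5742 -0.1459  0.1429] bar -105.58 F [-3.34 -0.5   0.77] M [-0.233  0.806  0.273] open 15.7 q7 0.0
```

```bash
python3 -m inch '[[0,0,0,-0.5,8],[0,0,0,0,8]]'>/dev/null; python3 pose.py;  python3 -m inch '[[0,0,0,-0.5,8],[0,0,0,0,8]]'>/dev/null; python3 pose.py
```

```text
12.3 [ 0.5741 -0.1459  0.1429] bar -108.61 F [-3.9  -0.58  1.63] M [-0.302  0.917  0.202] open 15.5 q7 -0.03
12.5 [ 0.5741 -0.1455  0.1429] bar -111.67 F [-5.3   0.81  3.98] M [ 0.105  1.168 -0.152] open 15.5 q7 -0.07
```

Torque rose to about 0.27 N m at the hard stop, then swung through zero to −0.15, so the crest has just been passed (near −110°). The next notch should be near −122° and the next crest near −134°. I'll turn a little further for margin, then let go.

```bash
python3 -m inch '[[0,0,0,-0.5,8],[0,0,0,0,8]]'>/dev/null; python3 pose.py;  python3 -m inch '[[0,0,0,-0.5,8],[0,0,0,0,8]]'>/dev/null; python3 pose.py
```

```text
12.7 [ 0.5741 -0.1453  0.143 ] bar -114.64 F [-3.54  0.93  2.26] M [ 0.055  0.899 -0.129] open 15.7 q7 -0.1
12.9 [ 0.5746 -0.1455  0.1429] bar -117.62 F [-2.75  0.97  0.48] M [ 0.082  0.649 -0.013] open 15.7 q7 -0.14
```

Torque back at about zero: it is one notch on. Letting go and rising straight up.

```bash
python3 -m inch '[[0,0,0,0,18],[0,0,0,0,22],[0,0,0,0,30],[0,0,0,0,36],[0,0,0,0,36]]' >/dev/null; python3 pose.py; python3 -m inch '[[0,0,0.4,0,36],[0,0,0.8,0,36],[0,0,1,0,36],[0,0,1,0,36],[0,0,1,0,36]]'>/dev/null; python3 -m inch '[[0,0.9,0.5,0,36],[-0.3,1,0.3,0,36],[-0.3,1,0,0,36],[-0.3,1,0,0,36],[-0.3,1,0,0,36]]'>/dev/null; python3 -m inch '[[-0.3,1,0,0,36],[-0.3,1,0,0,36],[-0.3,1,0,0,36],[-0.3,1,0,0,36],[0,0,0,0,36]]'>/dev/null; python3 pose.py; python3 - <<'E'
from fit import *
s,w=snap("scene","s4.png");t,v=snap("top","t4.png")
for n,a,b in(("scene",s,w),("top",t,v)):
    try: print(n,*capm(b,(.5745,-.1455),.089))
    except Exception as e: print(n,e)
cv2.imwrite("pics/c4.png",np.vstack([s["pixels"][60:330,130:530],t["pixels"][80:320,170:570]])[...,::-1])
E
```

```text
13.4 [ 0.5746 -0.146   0.1431] bar -117.73 F [ 0.23  0.1  -0.77] M [-0.065  0.073  0.03 ] open 36.2 q7 -0.14
14.9 [0.5132 0.0809 0.2685] bar -117.37 F [-0.61  0.61 -0.62] M [-0.1    0.103 -0.002] open 36.5 q7 -0.54
scene ((0.5769850015640259, -0.14569763839244843), 0.034744758158922195) (array([ 0.57882072, -0.14266915]), array([0.01553301, 0.00485267]), np.float64(64.16361212809255)) ((577.1918334960938, -143.82009887695312), (51.037864685058594, 17.913299560546875), 64.8103256225586) 164 0.1429000342886814 0.11975297032816323
top ((0.5762107968330383, -0.14346499741077423), 0.03218694403767586) (array([ 0.57614325, -0.14229343]), array([0.01393898, 0.00456576]), np.float64(60.9121198681714)) ((576.0994262695312, -142.79006958007812), (48.55526351928711, 15.663498878479004), 61.242271423339844) 214 0.1411882417911776 0.1174051606764076
```

View pics/c4.png

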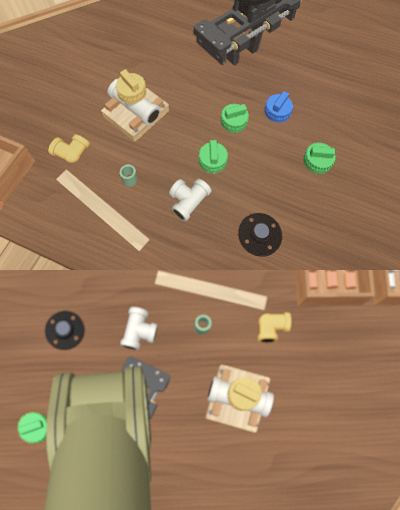

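The picture shows the cap home on the tee (crop, scene view (131,88); top view (245,394)), the bystanders where they were and the gripper clear. The bar stayed at −118° instead of springing back.

```bash
python3 -c "from plant import r; print(r.finish_job())"
```

```text
the job is handed in; nothing more can be done
None
```

The brass cap is on the tee, fully home, turned clockwise through one ratchet click and let go; I handed the job in at about 15 s on the robot's clock.

- **Seating:** I lined the slot up with the tang (110° in the world) and lowered the cap in small steps. It met only about 6 N, at the height where the head rests on the rim.
- **Turn:** The torque held at about 0.1 N m while the screw turned. It rose to at least 0.27 N m, swung through zero to −0.15 N m, and returned to about zero 6° further on. That is one click, with roughly 16° left before the next crest.
- **Last checks:** The bar stayed at −118° after release. The head top measured 0.117–0.120 m (0.119 expected at home) and the bar top 0.141–0.143 m (0.143 expected). The elbow, spare tee, flange and coupling look undisturbed, and the gripper is clear.
- **Disagreements:** The highest torque I read, 0.27 N m, is just under the stated 0.3–0.5 N m, because the readings were 3° apart and noisy. The two cameras differed by 1–3 mm and about 3°.

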